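# Unstack the vessels and set each on its instrument

## Task

The vessels for the next practical have been carried to the bench in one stack: take it apart and set each one upright in the middle of its own instrument, the open beaker on the magnetic stirrer's round plate, the lidded tin on the balance pan, the Petri dish on the light field of the colony counter and the screw-lid jar on the shaker's platform. Set everything down gently, without dropping or tipping it, let go of it, and do not shift the tube rack or the dropper bottle.

Things in the scene. Friction and masses are not known exactly. Their poses are not given: they have to be found in the camera images.
- beaker_mid (a point): Small open beaker of white plastic, outer diameter 34 mm, 48 mm high, wall 2 mm, with a small spout at the rim; at the start it is the topmost thing of the stack, standing on the tin. The point is at its centre, half-way up (24 mm above its underside). Its z axis points up. About 30 g, hard.
- tin_mid (a point): Round aluminium weighing tin with its push-on lid, flat on top: the lid is 46 mm in diameter (the upper 10 mm), the body below it 43 mm, height 24 mm in all; lid and body are one piece here. Second from the top of the stack, under the beaker and on the Petri dish. The point is at its centre, half-way up (12 mm above its underside). Its z axis points up. About 40 g.
- petri_mid (a point): Small covered Petri dish of clear glass with a pale layer of medium in it, 56 mm in diameter over the lid, 15 mm high in all (the lid's rim begins 3 mm above the underside; lid and dish are one piece here). Third from the top of the stack, under the tin and on the jar. The point is at its centre, half-way up (7.5 mm above its underside). Its z axis points up. About 45 g.
- jar_mid (a point): Squat sample jar of amber glass with a flat black screw lid, 48 mm high: the lid is 68 mm in diameter and takes the upper 18 mm, the glass below is 64 mm in diameter. Bottom of the stack, standing on the bench; the things above it stand on each other, centred within a few mm, each smaller than the one below. The point is at its centre, half-way up (24 mm above its underside). Its z axis points up. About 160 g.
- stir_plate (a point): Magnetic stirrer: a low blue case 165 x 122 mm with a round white ceramic plate, 114 mm in diameter, and a black knob (12 mm proud of the case, its top 4 mm above the plate) in the middle of the front. Fixed to the bench; stands in any of six places on the bench, turned by up to 10 degrees. This point is the centre of the plate's top face, 48 mm above the bench; z up, the knob lies 85 mm from it along -x.
- pan (a point): Balance: a low grey case 190 x 150 mm with a bare round metal pan, 112 mm in diameter, and a strip with display and two keys along its front. Fixed to the bench; stands in any of six places on the bench, turned by up to 10 degrees. This point is the centre of the pan's top face, 52 mm above the bench and higher than all the rest of the balance; z up, the display lies 90 mm from it along -x.
- light_field (a point): Colony counter: a low white case 195 x 164 mm with a flat round white light field, 114 mm in diameter, in a thin dark bezel flush with it, and a grey strip with display and four keys along its front. Fixed to the bench; stands in any of six places on the bench, turned by up to 10 degrees. This point is the centre of the light field's top face, 40 mm above the bench; z up, the key strip lies 99 mm from it along -x (2 mm higher than the field).
- platform (a point): Orbital shaker, switched off: a white case 190 x 150 mm carrying a square platform, 150 x 150 mm, covered by a black rubber mat, and two black knobs (lower than the mat) on its front. Fixed to the bench; stands in any of six places on the bench, turned by up to 10 degrees. This point is the centre of the mat's top face, 68 mm above the bench; z up, the knobs lie 98 mm from it along -x. The platform does not move.
- rack_mid (a point): Bystander: loose white tube rack, 78 x 110 mm, 47 mm high, with six capped tubes that stand up to 74 mm above the bench. It stands in one of the six places. The point is at its centre, 25 mm above the bench; z up, its long side is along y.
- dropper_mid (a point): Bystander: loose small amber dropper bottle with black cap and rubber teat, 28 mm in diameter, 76 mm high, standing between the instruments. The point is on its axis, 38 mm above the bench; z up.
Not all that is in view belongs to the job. Of the things like the part that bears petri_mid, leave any that is red; of the rest the smaller one is meant. Leave any purple look-alike of the part that bears tin_mid alone.

How it is judged:
At the end, for the whole second after the job is handed in: Beaker on stirrer plate, tin on balance pan, Petri dish on light field, jar on shaker platform: each standing directly on it, upright within 6 degrees, centre within 15 mm of the middle, released and at rest. Tube rack and dropper bottle upright, within 25 mm of their start (horizontal distance between beaker_mid and stir_plate below 0.015 m and z of beaker_mid in the frame of stir_plate between 0.019 and 0.029 m and angle between each of beaker_mid, tin_mid, petri_mid, jar_mid's own z axis and vertical below 0.1 rad and linear speed of each of beaker, tin, petri, jar below 0.02 m/s and horizontal distance between tin_mid and pan below 0.015 m and z of tin_mid in the frame of pan between 0.007 and 0.017 m and horizontal distance between petri_mid and light_field below 0.015 m and z of petri_mid in the frame of light_field between 0.0025 and 0.0125 m and horizontal distance between jar_mid and platform below 0.015 m and z of jar_mid in the frame of platform between 0.019 and 0.029 m and distance of each of rack_mid, dropper_mid from where it was at the start of the episode below 0.025 m and angle between each of rack_mid, dropper_mid's own z axis and vertical below 0.15 rad); the robot touches nothing.
It fails at once if a vessel is dropped: it falls freely by more than about 2 cm ((linear speed of beaker above 0.65 m/s and contact force between anything else and beaker below 0.01 N) or (linear speed of tin above 0.65 m/s and contact force between anything else and tin below 0.01 N) or (linear speed of petri above 0.65 m/s and contact force between anything else and petri below 0.01 N) or (linear speed of jar above 0.65 m/s and contact force between anything else and jar below 0.01 N)).
It fails at once if a vessel is tipped by more than 40 degrees (angle between any of beaker_mid, tin_mid, petri_mid, jar_mid's own z axis and vertical above 0.7 rad).
It fails at once if the tube rack is knocked more than 25 mm out of place or over (distance of rack_mid from where it was at the start of the episode above 0.025 m or angle between rack_mid's own z axis and vertical above 0.35 rad).
It fails at once if the dropper bottle is knocked more than 25 mm out of place or over (distance of dropper_mid from where it was at the start of the episode above 0.025 m or angle between dropper_mid's own z axis and vertical above 0.35 rad).
It also fails if it takes over 112 s, if anything falls off the work surface, if the arm or the gripper's body presses on something with over 40 N, if the wrist force passes 120 N, or if a joint passes its speed limit or range.

## Robot

A 7-joint arm with a two-finger parallel gripper is mounted at the origin on the work surface. World frame = base frame: x ahead of the robot, y to its left, z up, the work surface at z = 0. Lengths are in m, angles in rad, forces in N, time in s.
With the tool pointing down it reaches from about 0.425 to 0.95 m from the base axis. Payload 4.7 kg.
Tool frame: the origin (TCP) lies on the centre line of the jaws, within the pads' length; the fingertips stand robot.nose_length ahead of it and the grasp point (between the pads) lies 8 mm behind it (robot.nose_length is the distance from the TCP to the fingertips, in m); z points along the fingers, x is the direction in which the jaws open and shut, and the axes are right-handed (so a half turn about z gives the same grasp; the last joint's range is limited). The gripper opens to 85 mm and grips with 20 to 120 N. Pads are 22 mm wide; open, the fingers measure 114 mm over their backs; the gripper's body (76 mm by 85 mm) begins 54 mm behind the grasp point. The pads swing forward as they close: fully open they stand 13 mm farther back than shut.
Start: joints at [1.21, 0.469, -0.049, 1.532, 0.024, 1.141, -0.082], TCP at [0.22, -0.638, 0.242] pointing down, gripper open.
Joint ranges: [-2.59, 2.59], [-0.33, 1.99], [-1.39, 1.29], [0.1, 2.45], [-1.04, 4.18], [0.21, 1.99], [-2.66, 2.66]. Speed limits (rad/s): [2.57, 2.57, 3.14, 3.14, 3.14, 3.14, 3.14].

## Interface

Orientations are given as [roll, pitch, yaw] about the fixed x, y, z axes, in that order (R = Rz(yaw) Ry(pitch) Rx(roll)).
In Python, from plant import robot gives the robot as it stands. Calls block until the motion is done:
- robot.goto(position, orientation): joint-space move of the TCP to a pose.
- robot.move_straight(position, vel=0.15, attitude=None, contact_N=None): straight line of the TCP; attitude=None keeps the orientation; vel is the mean speed in m/s. With contact_N (N) it stops when the force on the tool has changed by that much, and returns True; else False.
- robot.move_joints(angles): joint-space move.
- robot.grip(opening, strength=None): opening from 0.0 (shut) to 1.0 (fully open); strength is the grip in N (None keeps the last); returns when the fingers have stopped.
- robot.sleep(seconds).
- robot.inverse_kinematics(position, orientation): joint angles nearest the present ones, or None.
- robot.sense(): the state.
- robot.grab_frame(name): name is "scene" or "top" or "wrist"; returns a dict with "image" (400x640x3 uint8, red, green, blue), "range_z" (400x640 float32, m along the optical axis (not along the pixel's ray), 0 where there is no reading), "fx", "fy", "cx", "cy" (pixels), "R" (3x3) and "t" (3): a world point X has camera coordinates R X + t. Camera axes: x right, y down, z forward; pixel columns grow to the right and rows downward; lengths in m; the calibration is good to about 2 mm. A picture is of the moment at which its call begins.
A pose or a line that the arm cannot do raises robot.IKError and nothing moves.
- robot.close_job(): hands the job in, once; it reports no verdict.
The state is a dict: "t": time; "joint_pos": joint angles; "joint_velocities": joint speeds; "effort": joint torques, N m; "tcp_pos": TCP position; "tcp_rot": TCP orientation; "wrist_force": force on the tool from outside, world axes, zero at the start; "torque": the same for the moment, N m; "opening": opening from 0.0 (shut) to 1.0 (fully open).
Only numpy, scipy, OpenCV 4.12 (cv2) and the standard library are available. Lean on these libraries where they do the work, as an engineer would, in place of code of your own. Each camera call takes 0.05 s, during which the arm holds its last target. There are 200 camera calls.

## Working session

There is one attempt and no reset: what is moved stays moved. The work goes in short steps, each a Python script; the robot and the scene stay as the last script left them, time stands still between calls to the robot, and variables do not carry over. Pictures are saved under pics/ and viewed, about 12 in all and at most 16, crops included, and the job is handed in when it is done.

```bash
ls; mkdir -p pics; python3 - <<'E'
from plant import robot
import cv2,numpy as np
s=robot.sense();print(s,robot.nose_length)
for n in("top","scene"):
    f=robot.grab_frame(n);np.savez(f"pics/{n}0.npz",**f);cv2.imwrite(f"pics/{n}0.png",f["image"][:,:,::-1])
    print(n,f["fx"],f["cx"],f["cy"],-f["R"].T@f["t"],f["R"])
E
```

```text
pics
{'t': 0.0, 'joint_pos': array([ 1.21010741,  0.46946164, -0.04858162,  1.53370069,  0.02410005,
        1.1409747 , -0.08228808]), 'joint_velocities': array([ 0.00211882,  0.00058319, -0.00111302,  0.00114128, -0.00066976,
        0.0005154 , -0.00063846]), 'effort': array([ 2.87587818e-04, -5.10325885e+01, -4.65293904e-02, -2.37718606e+01,
        1.06777239e-02,  7.47117621e-03, -1.66071197e-05]), 'tcp_pos': array([ 0.21969238, -0.63765599,  0.24124487]), 'tcp_rot': array([ 3.14151543e+00,  1.95725666e-03, -1.23897566e+00]), 'wrist_force': array([-0.29960639, -0.39937693, -1.18156729]), 'torque': array([-0.01252772,  0.0062143 ,  0.02266841]), 'opening': 1.001672217143147} 0.011
top 445.7864935674956 322.20760563830976 199.86813174083636 [ 0.35886564 -0.06532071  1.15699603] [[-0.02581798 -0.99965469 -0.00489138]
 [-0.99179758  0.02622717 -0.12509877]
 [ 0.12518386  0.00162146 -0.99213224]]
scene 457.0285685996104 322.32727548467017 206.80424101501745 [ 1.13087891 -0.42218784  0.98117829] [[ 0.5290712   0.84856494  0.00460534]
 [ 0.64686458 -0.39978868 -0.64941145]
 [-0.54922663  0.34656393 -0.76042328]]
```

View pics/top0.png

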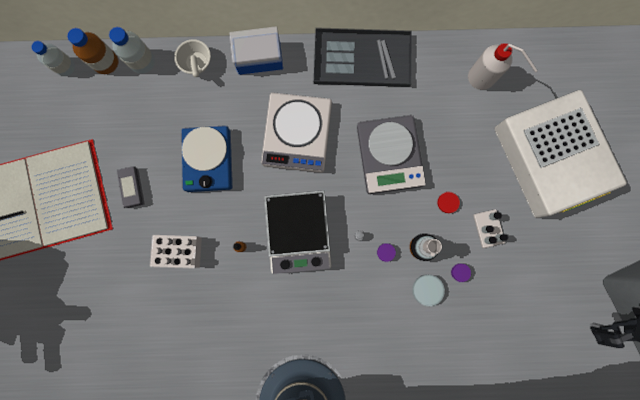

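View pics/scene0.png

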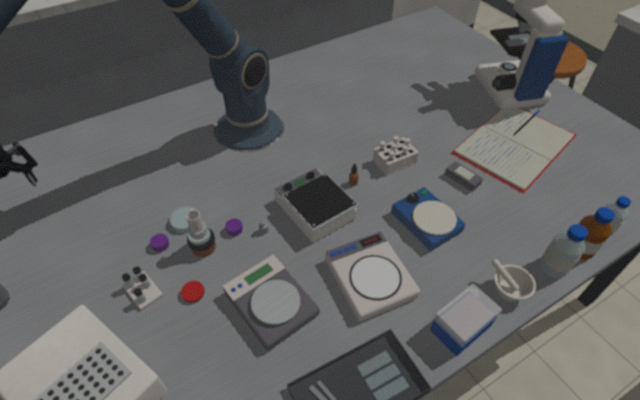

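The top view shows, by pixel:
- **Instruments:** stirrer (206,148), counter (297,123), balance (391,143), shaker (297,223).
- **Bystanders:** rack (175,250), dropper (240,246).
- **Stack:** (426,247).
- **Look-alikes to leave:** purple tins (388,252) and (461,273), red dish (449,203), large pale dish (429,291), and a four-tube block (491,228).

Next I measure these and check the stack in a crop.

```bash
cat > h.py <<'E'
import numpy as np,cv2
def ray(f,u,v,z):
    R,t=f["R"],f["t"];c=-R.T@t
    d=R.T@np.array([(u-f["cx"])/f["fx"],(v-f["cy"])/f["fy"],1.])
    return c+d*(z-c[2])/d[2]
def world(f):
    v,u=np.mgrid[:400,:640];z=f["range_z"]
    P=np.stack([(u-f["cx"])/f["fx"]*z,(v-f["cy"])/f["fy"]*z,z],-1)
    W=(P-f["t"])@f["R"];W[z==0]=np.nan
    return W
def proj(f,X):
    p=f["R"]@np.asarray(X)+f["t"];return np.array([f["cx"]+f["fx"]*p[0]/p[2],f["cy"]+f["fy"]*p[1]/p[2]])
def disc(f,mask,z):
    """largest blob -> hull points cast on plane z -> fitted circle centre, radius, height by depth"""
    cs,_=cv2.findContours(mask.astype(np.uint8),cv2.RETR_EXTERNAL,cv2.CHAIN_APPROX_NONE)
    c=max(cs,key=cv2.contourArea);h=cv2.convexHull(c)[:,0]
    Q=np.array([ray(f,*p,z)[:2] for p in h])
    A=np.c_[2*Q,np.ones(len(Q))];s=np.linalg.lstsq(A,(Q**2).sum(1),rcond=None)[0]
    return s[:2],np.sqrt(s[2]+s[:2]@s[:2])
E
python3 - <<'E'
from h import *
f=dict(np.load("pics/top0.npz"));im=f["image"];hsv=cv2.cvtColor(im,cv2.COLOR_RGB2HSV);W=world(f)
def roi(u,v,r):
    m=np.zeros((400,640),bool);m[v-r:v+r,u-r:u+r]=1;return m
for n,u,v,z in(("stir",206,148,.048),("pan",391,143,.052),("field",297,123,.040),("plat",297,223,.068)):
    print(n,hsv[v,u],ray(f,u,v,z).round(3),"depth",W[v,u].round(3))
# height plateau masks
for n,u,v,z,r in(("stir",206,148,.048,30),("pan",391,143,.052,27),("field",297,123,.040,27)):
    c0=hsv[v,u].astype(int);d=np.abs(hsv.astype(int)-c0)
    m=roi(u,v,r)&(d[...,1]<25)&(d[...,2]<30)
    _,l=cv2.connectedComponents(m.astype(np.uint8));m=l==l[v,u]
    print(n,disc(f,m,z),m.sum())
m=roi(297,223,45)&(hsv[...,2]<45);_,l=cv2.connectedComponents(m.astype(np.uint8));m=l==l[223,297]
cs,_=cv2.findContours(m.astype(np.uint8),0,2);c=max(cs,key=cv2.contourArea);rr=cv2.minAreaRect(c)
Q=np.array([ray(f,*p,.068)[:2] for p in cv2.boxPoints(rr)]);print("plat",Q.mean(0),[np.linalg.norm(Q[i]-Q[i-1]) for i in range(4)],np.degrees(np.arctan2(*(Q[1]-Q[0])[::-1])))
for n,u,v in(("rack",175,250),("drop",240,246),("purp1",388,252),("purp2",461,273),("pale",429,291),("red",449,203),("block",491,228),("grey",361,236)):
    print(n,W[v,u].round(3))
s=roi(426,245,25)
for lo,hi in((.125,.15),(.08,.095),(.05,.07),(.03,.05)):
    m=s&(W[...,2]>lo)&(W[...,2]<hi)
    if m.sum(): P=W[m];print(lo,m.sum(),P.min(0).round(3),P.max(0).round(3),P.mean(0).round(3))
g=dict(np.load("pics/scene0.npz"))
a=cv2.resize(im[205:315,350:520],None,fx=3.5,fy=3.5)[...,::-1];b=cv2.resize(g["image"][180:310,110:280],None,fx=2.8,fy=2.8,interpolation=cv2.INTER_CUBIC)[...,::-1]
k=np.zeros((385,600+0,3),np.uint8)
b=cv2.resize(b,(a.shape[1],364));cv2.imwrite("pics/crop0.png",cv2.resize(np.vstack([a,b]),None,fx=.78,fy=.78))
E
```

```text
stir [ 21  25 195] [0.64  0.229 0.048] depth [0.64  0.23  0.046]
pan [ 70   5 165] [ 0.639 -0.242  0.052] depth [ 0.639 -0.242  0.053]
field [165   2 208] [ 0.702 -0.004  0.04 ] depth [ 0.702 -0.004  0.039]
plat [60 10 25] [ 0.441 -0.     0.068] depth [ 0.441 -0.     0.066]
stir (array([0.64004719, 0.23548696]), np.float64(0.05548874882866856)) 1475
pan (array([ 0.63957927, -0.23958015]), np.float64(0.054956061603728366)) 1452
field (array([ 0.70249886, -0.00356253]), np.float64(0.05563273219602957)) 1432
plat [0.44092828 0.00137505] [np.float64(0.13685092543542754), np.float64(0.13881584603278163), np.float64(0.1369383773153392), np.float64(0.1366558931984557)] -86.50028875095703
rack [0.383 0.296 0.073]
drop [0.389 0.142 0.056]
purp1 [ 0.365 -0.226  0.027]
purp2 [ 0.308 -0.406  0.024]
pale [ 0.265 -0.325  0.02 ]
red [ 0.486 -0.39   0.014]
block [ 0.417 -0.479  0.053]
grey [ 0.406 -0.158  0.036]
0.125 76 [ 0.355 -0.332  0.126] [ 0.391 -0.299  0.138] [ 0.374 -0.315  0.133]
0.08 175 [ 0.353 -0.331  0.08 ] [ 0.398 -0.293  0.095] [ 0.375 -0.312  0.088]
0.05 129 [ 0.345 -0.337  0.05 ] [ 0.405 -0.286  0.068] [ 0.374 -0.303  0.06 ]
0.03 172 [ 0.343 -0.344  0.031] [ 0.41  -0.281  0.05 ] [ 0.378 -0.301  0.046]
```

View pics/crop0.png

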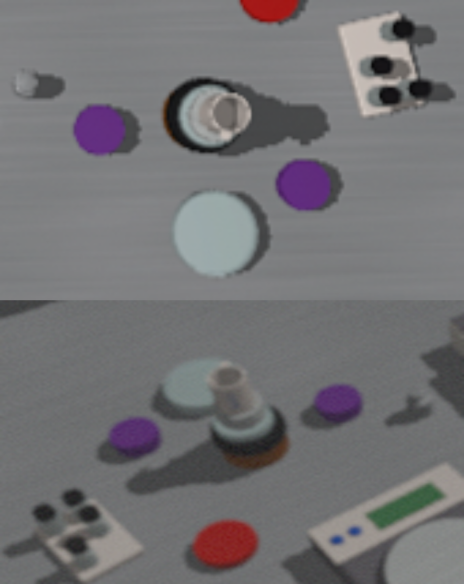

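The stack order and sizes agree with the description, and the red, purple and large pale look-alikes stand clear of it. I'll go above the stack and take one close look.

```bash
cat >> h.py <<'E'
from plant import robot
T=dict(beaker=(.640,.2355,.048),tin=(.6396,-.2396,.052),petri=(.7025,-.0036,.040),jar=(.441,.0014,.068))
def rot(p): return [np.pi,0,float(np.arctan2(p[1],p[0]))]
def above(x,y,z): robot.goto([x,y,z],rot((x,y)))
def look(cam,name):
    f=robot.grab_frame(cam);np.savez(f"pics/{name}.npz",**f);cv2.imwrite(f"pics/{name}.png",f["image"][...,::-1]);return f
def st(m=""):
    s=robot.sense();print(m,"t%.1f"%s["t"],s["tcp_pos"].round(4),s["tcp_rot"].round(3),"F",s["wrist_force"].round(1),"open %.3f"%s["opening"])
E
python3 - <<'E'
from h import *
above(.374,-.3155,.29);st();f=look("wrist","w1")
W=world(f);c=-f["R"].T@f["t"];print(c)
for lo,hi in((.128,.15),(.08,.1),(.055,.075),(.04,.054)):
    m=(W[...,2]>lo)&(W[...,2]<hi)&(np.hypot(W[...,0]-.374,W[...,1]+.3155)<.05)
    if m.sum():P=W[m];print(lo,m.sum(),P.min(0).round(3),P.max(0).round(3),((P.min(0)+P.max(0))/2).round(4))
E
```

```text
t1.4 [ 0.3733 -0.3172  0.2898] [ 3.141  0.    -0.704] F [-0.7  0.  -0.2] open 1.003
[ 0.41800567 -0.26414049  0.42100292]
0.128 376 [ 0.354 -0.332  0.128] [ 0.393 -0.298  0.137] [ 0.3734 -0.315   0.1323]
0.08 884 [ 0.353 -0.335  0.08 ] [ 0.398 -0.292  0.1  ] [ 0.3756 -0.3136  0.0902]
0.055 367 [ 0.348 -0.343  0.055] [ 0.403 -0.288  0.065] [ 0.3755 -0.3153  0.0602]
0.04 656 [ 0.342 -0.348  0.04 ] [ 0.41  -0.28   0.054] [ 0.376  -0.3138  0.0469]
```

View pics/w1.png

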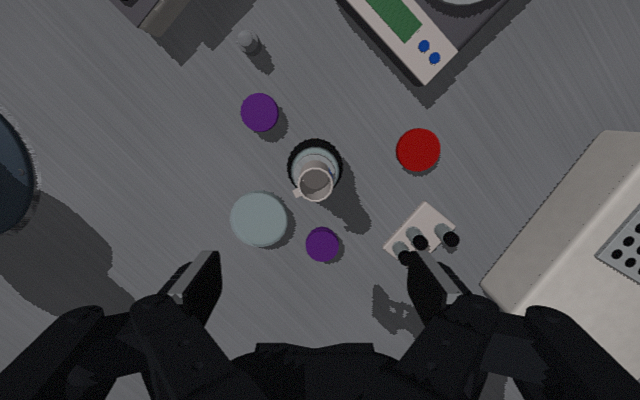

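The wrist view shows the beaker rim at (317,183), with its spout at about (296,193), close to the jaw line. I'll turn the jaws across the spout and grip the beaker in its upper half.

```bash
cat >> h.py <<'E'
def place(name,dz,dyaw=0.,rel=.15):
    """dz: TCP height above the vessel's underside"""
    x,y,z=T[name];o=rot((x,y));o[2]+=dyaw
    robot.goto([x,y,z+dz+.06],o);st("above")
    p=robot.sense()["tcp_pos"];e=np.array([x,y])-p[:2]
    robot.move_straight([x+e[0],y+e[1],z+dz+.012],vel=.12);st("near")
    hit=robot.move_straight([x+e[0],y+e[1],z+dz-.008],vel=.02,contact_N=2.5);st("down %s"%hit)
    o=robot.sense()["opening"]
    robot.grip(min(1,o+rel));st("released")
    p=robot.sense()["tcp_pos"];robot.move_straight([p[0],p[1],z+dz+.09],vel=.2)
E
python3 - <<'E'
from h import *
f=dict(np.load("pics/w1.npz"))
d=ray(f,296,193,.135)-ray(f,317,183,.135);print(ray(f,317,183,.135),d)
a=np.arctan2(d[1],d[0])+np.pi/2;base=rot((.3755,-.315))[2];dy=(a-base+np.pi/2)%np.pi-np.pi/2
print("yaw",a,"dyaw",dy)
x,y=.3755,-.315
robot.goto([x,y,.20],[np.pi,0,base+dy]);robot.grip(.75)
p=robot.sense()["tcp_pos"];st();e=np.array([x,y])-p[:2]
robot.move_straight([x+e[0],y+e[1],.107],vel=.12);st("at")
robot.grip(.0,strength=25);st("gripped")
robot.move_straight([x,y,.125],vel=.05);st("lift")
robot.move_straight([x,y,.21],vel=.15);st("lift")
look("wrist","w2");print("dy",dy)
E
```

```text
[ 0.37824201 -0.31486732  0.135     ] [-0.02133142  0.00543332  0.        ]
yaw 4.462982462680243 dyaw -1.122199167160673
 t2.9 [ 0.3756 -0.3151  0.2002] [-3.141 -0.    -1.82 ] F [-0.5  0.5  0.2] open 0.752
at t3.8 [ 0.3759 -0.3152  0.1075] [-3.14 -0.   -1.82] F [-0.2 -0.1  0.5] open 0.754
gripped t4.2 [ 0.3759 -0.3152  0.1077] [-3.14e+00 -1.00e-03 -1.82e+00] F [-0.6  0.1  5. ] open 0.379
lift t4.7 [ 0.3755 -0.3151  0.1252] [-3.141 -0.    -1.82 ] F [-0.6 -0.3  0.4] open 0.379
lift t5.4 [ 0.3749 -0.3146  0.2092] [ 3.14e+00  1.00e-03 -1.82e+00] F [-0.2 -0.  -0.1] open 0.379
dy -1.122199167160673
```

View pics/w2.png

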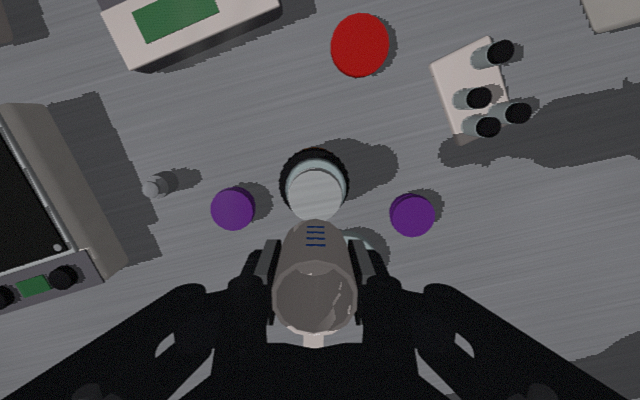

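The beaker is held upright at (315,290), and the rest of the stack is undisturbed with the tin lid at (315,196). Now I place it on the stirrer.

```bash
python3 - <<'E'
from h import *
f=dict(np.load("pics/w2.npz"));W=world(f)
for lo,hi in((.08,.1),(.055,.075),(.04,.054)):
    m=(W[...,2]>lo)&(W[...,2]<hi)&(np.hypot(W[...,0]-.376,W[...,1]+.315)<.05)
    m[220:]=0
    P=W[m];print(lo,m.sum(),P.min(0).round(3),P.max(0).round(3),((P.min(0)+P.max(0))/2).round(4))
robot.move_straight([.3755,-.315,.27],vel=.2)
place("beaker",.020,-1.122);
x,y,z=T["beaker"];robot.goto([x-.12,y-.02,.30],rot((x,y)));st();look("wrist","w3")
E
```

```text
0.08 2217 [ 0.353 -0.338  0.08 ] [ 0.398 -0.292  0.089] [ 0.3753 -0.3151  0.0845]
0.055 654 [ 0.356 -0.343  0.055] [ 0.403 -0.288  0.065] [ 0.3794 -0.3157  0.06  ]
0.04 954 [ 0.349 -0.349  0.04 ] [ 0.41  -0.28   0.054] [ 0.3798 -0.3144  0.047 ]
above t8.2 [0.6408 0.2336 0.1282] [ 3.141e+00 -1.000e-03 -7.720e-01] F [-0.6  0.1 -0.5] open 0.377
near t8.7 [0.6393 0.2374 0.0799] [ 3.141  0.    -0.769] F [ 0.2 -0.3  0.2] open 0.377
down True t9.3 [0.6393 0.2373 0.0688] [ 3.141 -0.    -0.77 ] F [-0.1 -0.4  4.4] open 0.380
released t9.6 [0.6385 0.2367 0.0675] [ 3.139e+00  1.000e-03 -7.700e-01] F [ 0.2 -0.7  0. ] open 0.532
 t11.2 [0.5203 0.2146 0.2986] [3.141e+00 2.000e-03 3.500e-01] F [ 0.1 -0.1 -0.4] open 0.536
```

View pics/w3.png

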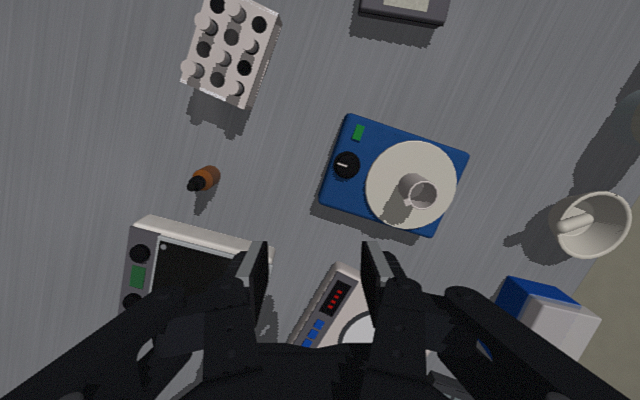

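The wrist view shows the beaker upright at about (418,192) on the white plate, with rack and dropper untouched. Next is the tin.

```bash
sed -i 's/robot.goto(\[x,y,z+dz+.06\],o);st("above")/robot.goto([x,y,z+dz+.06],o);robot.sleep(.3);st("above")/' h.py
cat >> h.py <<'E'
def pick(x,y,ztcp,op,closed,strength=25):
    o=rot((x,y));robot.goto([x,y,ztcp+.09],o);robot.grip(op);robot.sleep(.3);st("over")
    p=robot.sense()["tcp_pos"];x2,y2=2*x-p[0],2*y-p[1]
    robot.move_straight([x2,y2,ztcp+.015],vel=.12)
    hit=robot.move_straight([x2,y2,ztcp],vel=.04,contact_N=5);st("at, contact %s"%hit)
    if hit: raise SystemExit("contact")
    robot.grip(0.,strength=strength);st("gripped")
    if abs(robot.sense()["opening"]-closed)>.05: raise SystemExit("width")
    robot.move_straight([x,y,ztcp+.02],vel=.05);st("lift")
    robot.move_straight([x,y,ztcp+.15],vel=.15);st("up")
E
python3 - <<'E'
from h import *
f=dict(np.load("pics/w3.npz"));W=world(f);m=(W[...,2]>.088)&(W[...,2]<.11)&(np.hypot(W[...,0]-.64,W[...,1]-.2355)<.04);P=W[m]
print("beaker rim",P.min(0).round(3),P.max(0).round(3))
x,y,z=.3753,-.3151,.30;above(x,y,z)
pick(x,y,.080,.75,.53)
look("wrist","w4")
E
```

```text
beaker rim [0.621 0.22  0.088] [0.656 0.255 0.097]
over t14.4 [ 0.3752 -0.3152  0.1701] [ 3.141 -0.    -0.699] F [ 0.9 -0.2 -0.6] open 0.747
at, contact False t15.8 [ 0.3753 -0.3149  0.0799] [-3.141  0.    -0.698] F [-0.1 -0.7  0.5] open 0.752
gripped t16.1 [ 0.3755 -0.3151  0.0803] [ 3.141 -0.    -0.698] F [-0.3 -0.6  2.8] open 0.526
lift t16.6 [ 0.3752 -0.3153  0.1002] [ 3.141 -0.    -0.699] F [ 0.7 -0.2 -1.1] open 0.524
up t17.6 [ 0.3746 -0.3149  0.2291] [ 3.141e+00  2.000e-03 -6.980e-01] F [-0.8 -0.6 -0.7] open 0.522
```

View pics/w4.png

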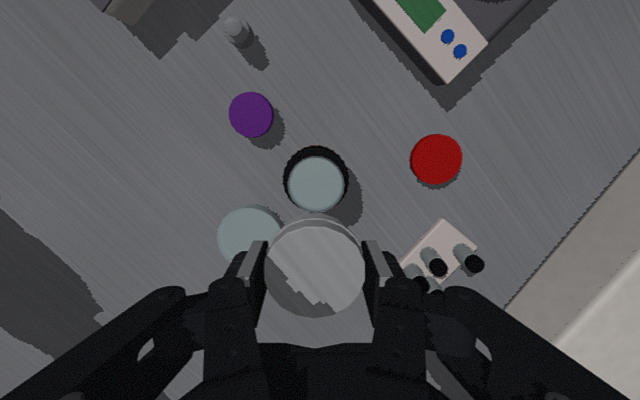

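The tin is held level at (315,265), and the Petri dish remains on the jar at (316,184). Now I place the tin and measure the dish and the fingertip height.

```bash
python3 - <<'E'
from h import *
f=dict(np.load("pics/w4.npz"));W=world(f)
for lo,hi in((.055,.075),(.04,.053)):
    m=(W[...,2]>lo)&(W[...,2]<hi)&(np.hypot(W[...,0]-.376,W[...,1]+.315)<.045);m[217:]=0
    P=W[m];print(lo,m.sum(),P.min(0).round(3),P.max(0).round(3),((P.min(0)+P.max(0))/2).round(4))
hsv=cv2.cvtColor(f["image"],cv2.COLOR_RGB2HSV)
m=(hsv[...,2]>90)&(W[...,2]<.075)&(W[...,2]>.05);m[:, :270]=0;m[:,360:]=0;m[:140]=0;m[217:]=0;print("petri fit",disc(f,m,.063))
for a,b in((245,270),(362,385)):
    q=W[235:300,a:b,2];q=q[q>.15];print("tip z rel TCP",(np.percentile(q,[0,2,10,50])-.2291).round(4))
place("tin",.017)
x,y,z=T["tin"];robot.goto([x-.12,y+.04,.30],rot((x,y)));st();look("wrist","w5")
E
```

```text
0.055 2503 [ 0.348 -0.343  0.055] [ 0.403 -0.288  0.065] [ 0.3754 -0.3155  0.0601]
0.04 898 [ 0.342 -0.348  0.04 ] [ 0.411 -0.28   0.053] [ 0.3764 -0.3138  0.0465]
petri fit (array([ 0.37507883, -0.31489246]), np.float64(0.027001328117953666))
tip z rel TCP [-0.0086 -0.0034  0.0016  0.0136]
tip z rel TCP [-0.006  -0.0041  0.0014  0.015 ]
above t19.1 [ 0.6391 -0.2409  0.1297] [ 3.141e+00 -1.000e-03 -3.600e-01] F [-0.8 -0.1 -0.1] open 0.523
near t19.6 [ 0.6401 -0.238   0.0805] [-3.141e+00  1.000e-03 -3.580e-01] F [-0.1 -0.1 -0. ] open 0.523
down True t20.3 [ 0.6401 -0.2384  0.0694] [ 3.141  0.    -0.359] F [-0.9 -0.3  4.5] open 0.521
released t20.6 [ 0.6392 -0.2384  0.0681] [ 3.141e+00  2.000e-03 -3.590e-01] F [-0.4 -0.2  0.1] open 0.667
 t21.9 [ 0.5193 -0.2008  0.2985] [ 3.141e+00  2.000e-03 -3.600e-01] F [ 0.1  0.2 -0.7] open 0.670
```

View pics/w5.png

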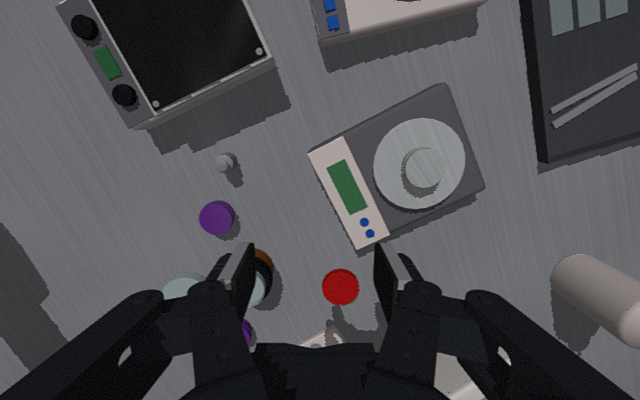

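The tin is on the pan at about (423,168). In the wrist depth image the fingertips sit about 6–8 mm below the TCP at this opening, so for the dish I use TCP z = 0.060, which keeps the tips clear of the jar lid.

```bash
python3 - <<'E'
from h import *
f=dict(np.load("pics/w5.npz"));W=world(f);m=(W[...,2]>.068)&(W[...,2]<.09)&(np.hypot(W[...,0]-.64,W[...,1]+.24)<.05);P=W[m]
print("tin",P.min(0).round(3),P.max(0).round(3))
x,y=.3752,-.3152;above(x,y,.30)
pick(x,y,.060,.86,.64)
look("wrist","w6")
E
```

```text
tin [ 0.617 -0.26   0.068] [ 0.663 -0.215  0.078]
over t24.0 [ 0.3751 -0.3154  0.1501] [ 3.141 -0.    -0.699] F [-0.2 -0.2  0.1] open 0.856
at, contact False t25.3 [ 0.3752 -0.315   0.0599] [-3.141  0.    -0.699] F [ 0.6  0.3 -0.1] open 0.858
gripped t25.6 [ 0.3755 -0.3151  0.0604] [ 3.141 -0.    -0.699] F [-1.   0.6  4.1] open 0.643
lift t26.2 [ 0.3751 -0.3154  0.0802] [ 3.141 -0.    -0.699] F [ 1.3  0.7 -0.7] open 0.640
up t27.2 [ 0.3745 -0.315   0.2091] [ 3.141e+00  2.000e-03 -6.990e-01] F [-1.1 -0.1 -1.2] open 0.637
```

View pics/w6.png

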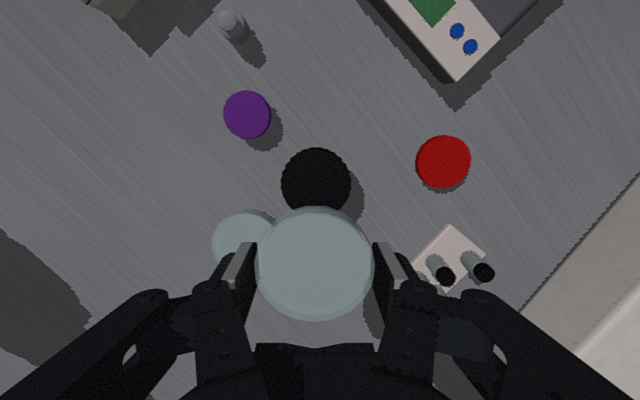

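The Petri dish is held level at (315,262), and the jar is alone at (316,182). Now I place the dish.

```bash
python3 - <<'E'
from h import *
f=dict(np.load("pics/w6.npz"));W=world(f)
m=(W[...,2]>.042)&(W[...,2]<.053)&(np.hypot(W[...,0]-.376,W[...,1]+.315)<.045)
P=W[m];print("jar",m.sum(),P.min(0).round(3),P.max(0).round(3),((P.min(0)+P.max(0))/2).round(4))
place("petri",.012,rel=.12)
x,y,z=T["petri"];robot.goto([x-.12,y,.30],rot((x,y)));st();f=look("wrist","w7");W=world(f)
hsv=cv2.cvtColor(f["image"],cv2.COLOR_RGB2HSV)
m=(W[...,2]>.049)&(W[...,2]<.065)&(np.hypot(W[...,0]-x,W[...,1]-y)<.05);P=W[m];print("petri",m.sum(),P.min(0).round(3),P.max(0).round(3))
E
```

```text
jar 3428 [ 0.342 -0.348  0.042] [ 0.41 -0.28  0.05] [ 0.3762 -0.3137  0.0463]
above t29.2 [ 0.7025 -0.0046  0.1123] [ 3.141 -0.    -0.006] F [-0.4  0.1 -1.5] open 0.642
near t29.8 [ 0.7022 -0.0023  0.0631] [-3.141e+00  1.000e-03 -5.000e-03] F [0.5 1.5 0.2] open 0.641
down True t30.4 [ 0.7025 -0.0027  0.0525] [ 3.141  0.    -0.005] F [-1.1 -0.6  4.5] open 0.640
released t30.7 [ 0.7017 -0.003   0.0511] [ 3.141e+00  2.000e-03 -5.000e-03] F [-0.7  0.7  0.2] open 0.759
 t32.1 [ 0.5826 -0.0049  0.2983] [ 3.141e+00  2.000e-03 -7.000e-03] F [-0.1  0.7  0.1] open 0.760
petri 1670 [ 0.674 -0.031  0.049] [0.73  0.025 0.057]
```

View pics/w7.png

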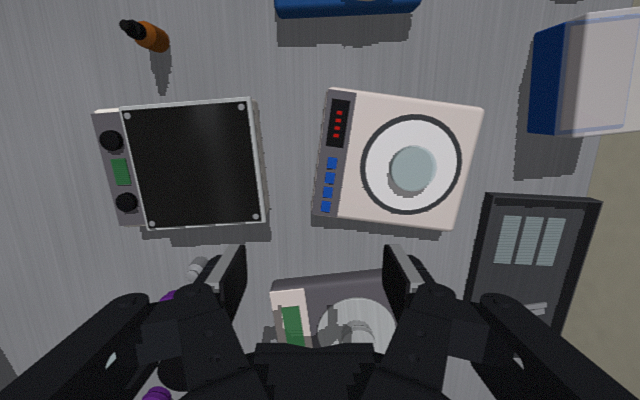

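The Petri dish is centred on the light field at about (412,168). The mat spans (122–258, 98–230). I'll re-measure the mat from this view and take the jar.

```bash
python3 - <<'E'
from h import *
f=dict(np.load("pics/w7.npz"));W=world(f)
m=(W[...,2]>.060)&(W[...,2]<.075)&(np.hypot(W[...,0]-.441,W[...,1])<.12);m[240:]=0
cs,_=cv2.findContours(m.astype(np.uint8),0,2);rr=cv2.minAreaRect(max(cs,key=cv2.contourArea))
Q=np.array([ray(f,*p,.068)[:2] for p in cv2.boxPoints(rr)]);print("plat",Q.mean(0),[np.linalg.norm(Q[i]-Q[i-1]).round(4) for i in range(4)])
x,y,z=T["jar"]
print([robot.inverse_kinematics([x,y,h],rot((x,y))) is not None for h in(.098,.158,.2)])
x,y=.3762,-.3137;above(x,y,.25)
pick(x,y,.030,1.,.79,strength=45)
look("wrist","w8")
E
```

```text
plat [0.43984458 0.00245717] [np.float64(0.1515), np.float64(0.1533), np.float64(0.148), np.float64(0.1716)]
[True, True, True]
over t34.8 [ 0.3762 -0.3138  0.1201] [ 3.141 -0.    -0.695] F [ 0.5 -0.1  0. ] open 0.999
at, contact False t36.1 [ 0.3762 -0.3135  0.0299] [-3.141  0.    -0.695] F [ 0.1  0.6 -0.2] open 1.000
gripped t36.4 [ 0.3765 -0.3136  0.0305] [ 3.141e+00 -1.000e-03 -6.950e-01] F [-2.4  0.2  5.1] open 0.780
lift t36.9 [ 0.3761 -0.3139  0.0501] [ 3.141 -0.    -0.695] F [ 0.3  0.7 -1.7] open 0.780
up t38.0 [ 0.3754 -0.3135  0.1791] [ 3.141e+00  2.000e-03 -6.950e-01] F [ 0.1  0.2 -1.9] open 0.778
```

View pics/w8.png

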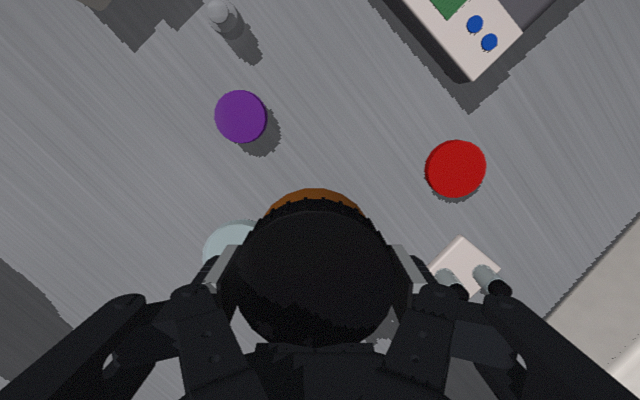

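The jar is held level by its lid at (315,270), and nothing else has moved. Now I place it.

```bash
python3 - <<'E'
from h import *
T["jar"]=(.4405,.0018,.068)
place("jar",.030,rel=.2)
robot.move_straight([.4405,.0018,.26],vel=.2)
robot.goto([.25,-.62,.30],rot((.25,-.62)));robot.sleep(.3);st()
f=look("top","top1");look("scene","scene1");W=world(f);f0=dict(np.load("pics/top0.npz"));W0=world(f0)
def ext(W,x,y,r,lo,hi):
    m=(W[...,2]>lo)&(W[...,2]<hi)&(np.hypot(W[...,0]-x,W[...,1]-y)<r);P=W[m];return ((P.min(0)+P.max(0))/2).round(4),(P.max(0)-P.min(0)).round(3),m.sum()
for n,lo,hi in(("beaker",.09,.105),("tin",.069,.085),("petri",.049,.062),("jar",.105,.125)):
    x,y,_=T[n];print(n,(x,y),ext(W,x,y,.06,lo,hi))
for n,x,y in(("rack",.383,.296),("drop",.389,.142)):
    print(n,ext(W0,x,y,.07,.04,.09),ext(W,x,y,.07,.04,.09))
E
```

```text
above t39.5 [0.4406 0.001  0.158 ] [3.142e+00 0.000e+00 2.000e-03] F [-1.4 -0.  -2.2] open 0.781
near t40.1 [0.4406 0.003  0.1102] [-3.141 -0.     0.005] F [-0.7  0.6 -0.8] open 0.779
down True t40.7 [0.4404 0.0025 0.0985] [3.141 0.    0.004] F [-1.8 -0.1  5.1] open 0.782
released t41.0 [0.4396 0.0022 0.0978] [3.141e+00 2.000e-03 4.000e-03] F [ 0.6 -0.4  0.3] open 0.987
 t44.8 [ 0.2504 -0.6198  0.3001] [ 3.141 -0.    -1.187] F [-0.  -0.   0.7] open 0.982
beaker (0.64, 0.2355) (array([0.6398, 0.2351, 0.0959]), array([0.033, 0.032, 0.009]), np.int64(59))
tin (0.6396, -0.2396) (array([ 0.6392, -0.2391,  0.0754]), array([0.045, 0.045, 0.012]), np.int64(266))
petri (0.7025, -0.0036) (array([ 0.7022, -0.0056,  0.0548]), array([0.056, 0.054, 0.011]), np.int64(366))
jar (0.4405, 0.0018) (array([0.44  , 0.0005, 0.1142]), array([0.066, 0.069, 0.017]), np.int64(658))
rack (array([0.3811, 0.3082, 0.0594]), array([0.081, 0.114, 0.039]), np.int64(1393)) (array([0.3811, 0.3084, 0.0593]), array([0.081, 0.113, 0.038]), np.int64(1392))
drop (array([0.3893, 0.1484, 0.0591]), array([0.02 , 0.019, 0.038]), np.int64(62)) (array([0.3894, 0.1147, 0.0589]), array([0.02 , 0.085, 0.038]), np.int64(60))
```

View pics/top1.png

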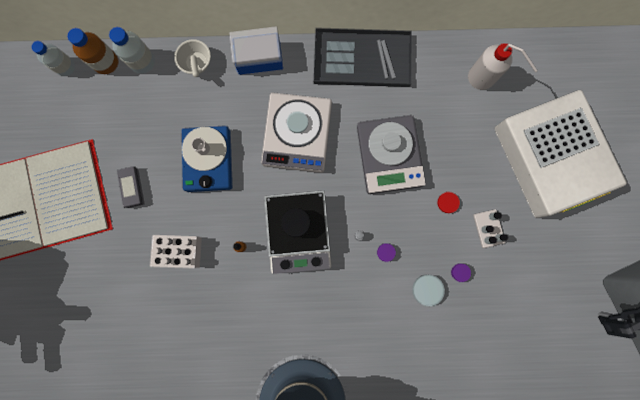

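View pics/scene1.png

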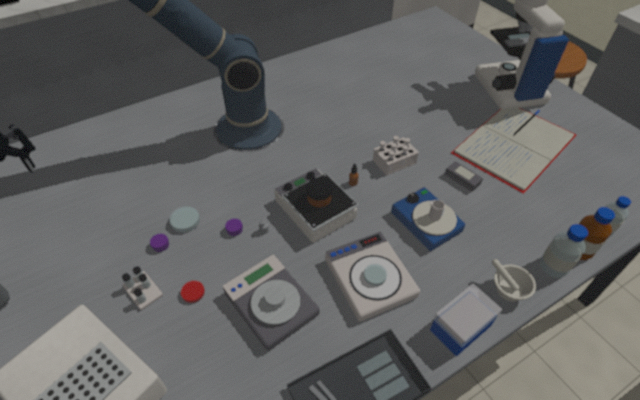

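Both views show all four vessels upright on their instruments: beaker (199,146), tin (391,143), dish (297,122) and jar (297,222). The rack is at (175,250) and the dropper at (240,246), as at the start. The dropper's wider y extent comes from a stray pixel at the shaker's edge, since its pixel position, x and count are unchanged. I'm handing in.

```bash
python3 -c "
from plant import robot
robot.close_job();print(robot.sense()['t'])"
```

```text
the job is handed in; nothing more can be done
the job is handed in; nothing more can be done
```

I took the stack apart from the top down and set each vessel upright on its instrument: beaker on the stirrer, tin on the balance, Petri dish on the colony counter, jar on the shaker. I handed the job in at about 45 s, with the gripper open and clear of everything; it reports no verdict.

- **Placing:** in the last top view all four stand at the right heights, with their measured centres within about 2 mm of the targets. No contact alarm or grip-width check tripped.
- **Bystanders:** the rack measured the same as at the start. The dropper's measured y extent disagreed (85 mm against 19 mm). I put that down to a stray depth pixel at the shaker's edge, because its image position, x, height and pixel count had not changed.
- **Shaker platform:** the two measurements of its centre differed by about 1.5 mm, and one side of the second mat outline came out too long (172 mm against 150 mm). I used the average, which is well inside the 15 mm tolerance.

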